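# Press the toothed push nut onto the wheel's axle

### The job

In this mould shop a trolley wheel sits on its plain upright axle with nothing to keep it on. Pick up the yellow toothed push nut, set it flange down over that axle and press it straight down until its flange sits flat and fully home against the wheel's white hub, then let go. Leave the bare axle empty and the black plain collar where it stands.

Things in the scene. Friction and masses are not known exactly. Their poses are not given: they have to be found in the camera images.
- nut_center (a point): centre of the loose yellow push nut, standing flange down: 34 mm tall, round flange 56 mm wide, 5 mm thick; above it a round hub 34 mm wide to hold; 22 mm bore. 4 sprung teeth 8 mm above its underside leave 13 mm and bite the axle: they touch its taper with the underside 17 mm above the hub face; from there press with 10 to 20 N; it stays where pushed. 85 g; z up along the bore
- hub_face (a point): on the axle's centre line at the top of the wheel's white hub (48 mm wide), where the nut's flange must sit, 46 mm above the bench; z up. The plain upright steel axle, 16 mm wide, ends 32 mm above this point, its last 12 mm tapering to an 8 mm tip. Its blue plate, 110 mm square, is fixed. The wheel (black tyre 90 mm wide, 4 mm lower than the hub) turns freely
- bare_axle_tip (a point): middle of the top of the other, identical axle, 78 mm above the bench, on its own fixed blue plate without a wheel; to be left empty
- collar_center (a point): centre (half-way up) of the loose black plastic collar, the same shape and size as the push nut but with a plain bore without teeth; the wrong part, to be left where it stands
Things that resemble listed ones, but are neither listed nor needed, are in the scene too. What is shaped like the part that bears hub_face but green or purple is not meant.

How it is judged:
By the outcome, as a careful person would: the job done as asked, in the order asked, and still so for the second after the job is handed in, with the robot touching nothing.
It also fails if it takes over 38 s, if anything falls off the work surface, if the arm or the gripper's body presses on something with over 40 N, if the wrist force passes 120 N, or if a joint passes its speed limit or range.

### The arm

A 7-joint arm with a two-finger parallel gripper is mounted at the origin on the work surface. World frame = base frame: x ahead of the robot, y to its left, z up, the work surface at z = 0. Lengths are in m, angles in rad, forces in N, time in s.
With the tool pointing down it reaches from about 0.4 to 0.9 m from the base axis. Payload 5.6 kg.
Tool frame: the origin (TCP) lies at the very end of the fingers, on their centre line; the grasp point (between the pads) lies 19 mm behind it; z points along the fingers, y is the line along which they close (so a half turn about z gives the same grasp; the last joint's range is limited). The gripper opens to 92 mm and grips with 3 to 60 N. Pads are 20 mm wide; open, the fingers measure 128 mm over their backs; the gripper's body (75 mm by 189 mm) begins 69 mm behind the grasp point.
Start: joints at [-1.21, 0.468, -0.012, 1.603, 0.006, 1.071, -0.056], TCP at [0.255, 0.598, 0.215] pointing down, gripper open.
Joint ranges: [-2.53, 2.53], [-0.31, 2.02], [-1.57, 1.55], [0.28, 2.44], [-1.29, 4.43], [0.15, 1.84], [-2.92, 2.92]. Speed limits (rad/s): [2.57, 2.57, 3.14, 3.14, 3.14, 3.14, 3.14].

### API

Orientations are given as [roll, pitch, yaw] about the fixed x, y, z axes, in that order (R = Rz(yaw) Ry(pitch) Rx(roll)).
In Python, from plant import r gives the robot as it stands.
- The arm moves only by the shell command python3 -m creep 'ROWS'. ROWS is JSON, a list of rows, each a list of 3 entries, a list of its own where there are three numbers: the closure, from -1 (fully open) to 1 (shut), so that 0 is half open, then the shift along the tool's x, y, z in m, then the turn, a rotation vector about the tool's x, y, z in rad. In form: [[grip, [dx, dy, dz], [ax, ay, az]], ...]. A call has 1 to 10 rows; each row shifts and turns the commanded pose from where the row before left it, along the tool's axes as they then stand; what a row does not reach is not made up. A row lasts 1/8 s, in which the tool goes at most 62.5 mm and 10.7 degrees, less where a joint would pass 70% of its speed; a pose out of reach is approached as far as the arm can. A call is refused whole if a number of a shift passes 0.0625 or a number of a turn 0.188, either way. A call with a gripper value outside its range is refused whole. The fingers move at their own pace and stop on an object; the grip force is fixed at half the most. Time passes only in rows, so rows that do not move let the fingers close. It gives the time, the measured TCP pose, the force, the opening and the grip force at its end, in the units of the state.
- r.get_obs(): the state, without advancing time (a new reading comes with each control period).
- r.get_image(name): name is "scene" or "side" or "wrist"; returns a dict with "pixels" (384x512x3 uint8, blue, green, red), "range_z" (384x512 float32, m along the optical axis (not along the pixel's ray), 0 where there is no reading), "mtx" (3x3 intrinsics, pixels), "k1" (the pictures are not rectified: a ray, as slopes to the right and down, at radius r is drawn at 1 + k1 r^2 times it, then the intrinsics apply), "R" (3x3) and "t" (3): a world point X has camera coordinates R X + t. Camera axes: x right, y down, z forward; pixel columns grow to the right and rows downward; lengths in m; the calibration is good to about 2 mm. A picture is of the moment at which its call begins.
- r.sign_off(): hands the job in; it is judged then, once.
The state is a dict: "time": time; "qpos": joint angles; "joint_velocities": joint speeds; "joint_efforts": joint torques, N m; "position": TCP position; "orientation": TCP orientation; "wrist_force": force on the tool from outside, world axes, zero at the start; "wrist_torque": the same for the moment, N m; "gripper_width": opening from 0.0 (shut) to 1.0 (fully open); "grasp_force": force on a finger pad.
Only numpy, scipy, OpenCV 4.12 (cv2) and the standard library are available. Lean on these libraries where they do the work, as an engineer would, in place of code of your own. Each camera call takes 0.05 s, during which the arm holds its last target. There are 200 camera calls.

## Working session

There is one attempt and no reset: what is moved stays moved. The work goes in short steps, Python scripts to look and compute and a shell command to move; the robot and the scene stay as the last step left them, time stands still between calls to the robot, and variables do not carry over. Pictures are saved under pics/ and viewed, at most 12 in all, crops included, and the job is handed in when it is done.

```bash
mkdir -p pics
python3 - <<'E'
from plant import r
import cv2,numpy as np,pickle
o=r.get_obs()
print(o['time'],o['position'],o['orientation'],o['gripper_width'])
d={n:r.get_image(n) for n in("scene","side")}
pickle.dump(d,open('d.pkl','wb'))
for n in d:
    cv2.imwrite(f'pics/{n}0.png',d[n]['pixels']); print(n,d[n]['mtx'].tolist(),d[n]['k1'],d[n]['R'].round(3).tolist(),d[n]['t'])
E
```

```text
0.0 [0.2552399  0.59714761 0.21362773] [-3.13980813e+00  1.31905172e-04  2.73770959e+00] 0.9986616558244211
scene [[400.5693195938076, 0.0, 259.44491175483864], [0.0, 400.5693195938076, 191.3860423581993], [0.0, 0.0, 1.0]] -0.13954601697406524 [[0.138, 0.99, -0.008], [0.66, -0.098, -0.744], [-0.738, 0.097, -0.668]] [-0.09815382 -0.36001484  1.26577215]
side [[486.3053120931689, 0.0, 256.6431005355901], [0.0, 486.3053120931689, 200.1432770766253], [0.0, 0.0, 1.0]] -0.0865487638447183 [[0.996, -0.088, 0.02], [-0.035, -0.584, -0.811], [0.082, 0.807, -0.585]] [-0.59129827  0.06808207  0.86266913]
```

```bash
sleep 1
```

```text
(no output)
```

View pics/scene0.png

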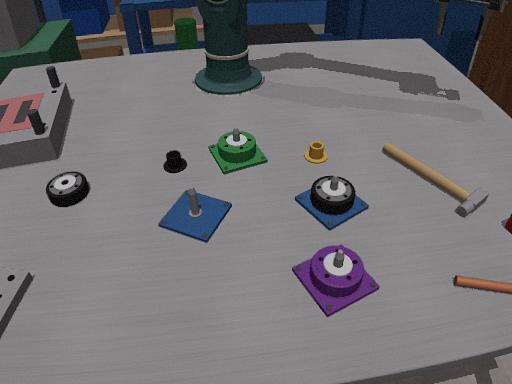

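View pics/side0.png

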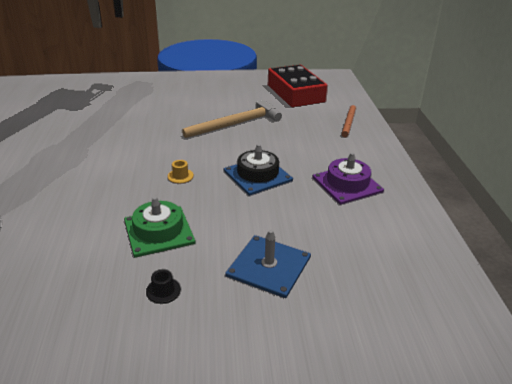

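Scene view: the yellow nut is at (316,152). The wheels on plates are blue plate with black tyre at (333,192), green at (237,150) and purple at (337,272). There is also a loose wheel at (68,188), the bare axle at (194,205) and the black collar at (175,162). In the side view the nut is at (180,171) and the wheel on the blue plate at (258,165). The target is the black-tyred wheel on the blue plate with the white hub, because green and purple are excluded. I'll confirm that in a crop and measure from both views.

```bash
cat > h.py <<'E'
import cv2,numpy as np
def ray(im,uv):
    D=np.array([im['k1'],0,0,0,0.])
    p=cv2.undistortPoints(np.array([[uv]],float),im['mtx'],D,None,None,None)[0,0] if 0 else cv2.undistortPointsIter(np.array([[uv]],float),im['mtx'],D,None,None,(3,50,1e-9))[0,0]
    d=im['R'].T@np.array([p[0],p[1],1]); return -im['R'].T@im['t'],d/np.linalg.norm(d)
def plane(im,uv,z):
    c,d=ray(im,uv); return c+d*(z-c[2])/d[2]
def tri(*a):
    A=np.zeros((3,3));b=np.zeros(3);R=[ray(*x) for x in a]
    for c,d in R: M=np.eye(3)-np.outer(d,d);A+=M;b+=M@c
    X=np.linalg.solve(A,b); return X,max(np.linalg.norm((np.eye(3)-np.outer(d,d))@(X-c)) for c,d in R)
def blob(im,lo,hi,box):
    x0,y0,x1,y1=box
    m=cv2.inRange(cv2.cvtColor(im['pixels'],cv2.COLOR_BGR2HSV),lo,hi);k=np.zeros_like(m);k[y0:y1,x0:x1]=m[y0:y1,x0:x1]
    c,_=cv2.findContours(k,cv2.RETR_EXTERNAL,cv2.CHAIN_APPROX_NONE)
    return max(c,key=cv2.contourArea),k
E
python3 - <<'E'
from h import *;import pickle
d=pickle.load(open('d.pkl','rb'));S,T=d['scene'],d['side']
P={}
for n,im,nb,hb in(('scene',S,(295,130,340,170),(312,172,355,202)),('side',T,(160,150,205,190),(238,142,280,170))):
    c,k=blob(im,(15,100,60),(35,255,255),nb);x,y,w,h=cv2.boundingRect(c)
    ws=[np.ptp(np.nonzero(k[i])[0]) if k[i].any() else 0 for i in range(384)]
    rows=[i for i in range(384) if ws[i]>=max(ws)-1];fl=(x+(w-1)/2,np.mean(rows))
    c2,_=blob(im,(0,0,150),(180,60,255),hb);e=cv2.fitEllipse(cv2.convexHull(c2))
    P[n]=(fl,e[0]);print(n,(x,y,w,h),fl,e)
for i,nm,z in((0,'nut flange',.004),(1,'hub',.046)):
    print(nm,tri((S,P['scene'][i]),(T,P['side'][i])),plane(S,P['scene'][i],z),plane(T,P['side'][i],z))
a=cv2.resize(S['pixels'][125:225,290:390],None,fx=4,fy=4,interpolation=2);b=cv2.resize(T['pixels'][125:225,160:300][:, 10:110],None,fx=4,fy=4,interpolation=2)
cv2.imwrite('pics/crop1.png',np.hstack([a,b]))
E
```

```text
scene (304, 141, 23, 22) (315.0, np.float64(156.0)) ((333.4168701171875, 187.61851501464844), (14.692151069641113, 24.226394653320312), 97.22914123535156)
side (168, 160, 26, 23) (180.5, np.float64(176.0)) ((257.9241027832031, 157.78701782226562), (11.630428314208984, 22.597429275512695), 92.05779266357422)
nut flange (array([0.44597439, 0.17100769, 0.00378199]), np.float64(0.0008922498407909234)) [0.44754092 0.17023588 0.004     ] [0.44551015 0.17213761 0.004     ]
hub (array([0.61034229, 0.16466533, 0.0472055 ]), np.float64(0.000795340554286104)) [0.6100457  0.16454431 0.046     ] [0.61026576 0.16802846 0.046     ]
```

```bash
sleep 1
```

```text
(no output)
```

View pics/crop1.png

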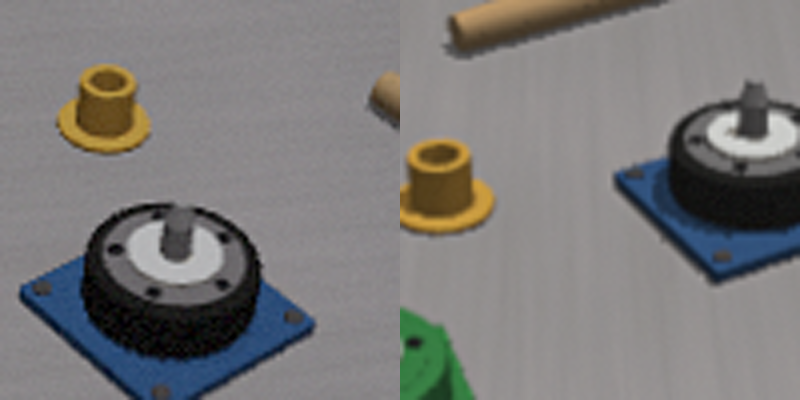

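The crop confirms the yellow flanged nut, and the white-hub wheel with black tyre on the blue plate. The nut triangulates to about (0.446, 0.171) and the hub face to about (0.610, 0.165, 0.047). Moving above the nut.

```bash
python3 -m creep '[[-1,[-0.043,-0.0396,0.004],[0,0,0]],[-1,[-0.043,-0.0396,0.004],[0,0,0]],[-1,[-0.043,-0.0396,0.004],[0,0,0]],[-1,[-0.043,-0.0396,0.004],[0,0,0]],[-1,[-0.043,-0.0396,0.004],[0,0,0]],[-1,[-0.043,-0.0396,0.004],[0,0,0]],[-1,[-0.043,-0.0396,0.004],[0,0,0]],[-1,[-0.043,-0.0396,0.004],[0,0,0]],[-1,[0,0,0],[0,0,0]],[-1,[0,0,0],[0,0,0]]]'
python3 - <<'E'
from plant import r
import cv2,pickle
from h import *
o=r.get_obs();print(o['position'],o['orientation'],o['qpos'])
im=r.get_image('wrist');pickle.dump(im,open('w1.pkl','wb'));cv2.imwrite('pics/w1.png',im['pixels'])
print(im['R'].round(3).tolist(),im['t'],-im['R'].T@im['t'])
E
```

```text
time: 1.35
position: [0.4469, 0.1717, 0.1825]
orientation: [3.142, -0.001, 2.738]
wrist_force: [0.7, 0.5, -0.3]
gripper_width: 0.999
grasp_force: 0.0
[0.44692897 0.17168028 0.18245442] [ 3.14151527e+00 -5.55498643e-04  2.73772325e+00] [-0.59305735  0.21676784  0.17815979  2.0521086  -0.0501954   0.87698429
  0.78007152]
[[0.393, 0.92, -0.0], [0.89, -0.38, 0.254], [0.233, -0.1, -0.967]] [-0.33278498 -0.35016369  0.27223592] [0.37874069 0.20026981 0.3520232 ]
```

```bash
sleep 1
```

```text
(no output)
```

View pics/w1.png

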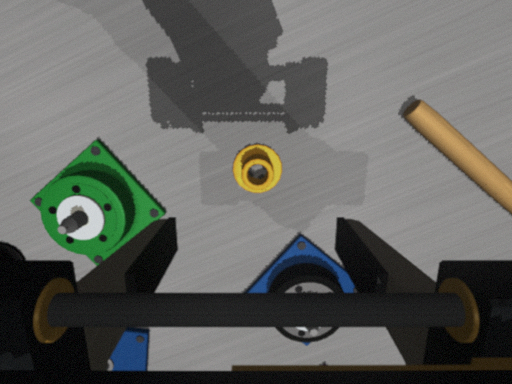

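The wrist view shows the nut centred at (257,168), the green decoy to its left at about (80,215), and the target wheel partly behind the fingers at (308,300). I'll refine the nut's position from this view.

Run:
```python
from h import *;import pickle
im=pickle.load(open('w1.pkl','rb'));d=pickle.load(open('d.pkl','rb'))
c,k=blob(im,(15,80,60),(35,255,255),(200,120,320,220));e=cv2.fitEllipse(cv2.convexHull(c));print(e,cv2.boundingRect(c))
print(plane(im,e[0],.0035),tri((im,e[0]),(d['scene'],(315,156)),(d['side'],(180.5,176))))
print('green corner',plane(im,(166,213),.01))
```

```text
((256.96392822265625, 168.16278076171875), (48.9886360168457, 49.823299407958984), 94.59388732910156) (232, 144, 50, 49)
[0.44141917 0.17478167 0.0035    ] (array([0.44354187, 0.17348361, 0.00151703]), np.float64(0.00224398314243489))
green corner [0.44733879 0.05936062 0.01      ]
```

```bash
python3 -m creep '[[-0.3,[0.0038,0,0.04],[0,0,0]],[-0.3,[0,0,0.04],[0,0,0]],[-0.3,[0,0,0.04],[0,0,0]],[-0.3,[0,0,0],[0,0,0]],[-0.3,[0,0,0],[0,0,0]]]'
python3 - <<'E'
from plant import r
from h import *
im=r.get_image('wrist');cv2.imwrite('pics/w2.png',im['pixels'])
c,k=blob(im,(15,80,60),(35,255,255),(100,60,420,330));e=cv2.fitEllipse(cv2.convexHull(c));print(e,cv2.boundingRect(c),plane(im,e[0],.0035))
print(r.get_obs()['position'])
E
```

```text
time: 2.02
position: [0.4442, 0.1739, 0.0636]
orientation: [3.141, 0.001, 2.739]
wrist_force: [0.5, 0.5, 0.5]
gripper_width: 0.648
grasp_force: 0.0
((256.30364990234375, 202.4449920654297), (71.80010986328125, 72.74207305908203), 85.19794464111328) (220, 167, 73, 73) [0.44156978 0.1749255  0.0035    ]
[0.44465958 0.17386608 0.06404152]
```

```bash
sleep 1
```

```text
(no output)
```

View pics/w2.png

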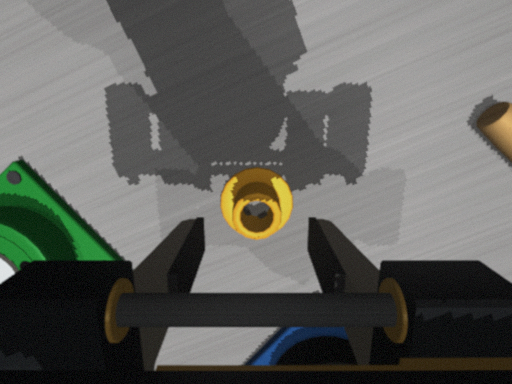

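The wrist view shows the nut at (256,202), centred between the fingers and clear of everything. I'll correct by 2.5 mm, go down and grip.

```bash
python3 -m creep '[[-0.3,[0.0025,0,0.036],[0,0,0]],[-0.3,[0,0,0.02],[0,0,0]],[-0.3,[0,0,0],[0,0,0]],[1,[0,0,0],[0,0,0]],[1,[0,0,0],[0,0,0]],[1,[0,0,0],[0,0,0]],[1,[0,0,0],[0,0,0]],[1,[0,0,0],[0,0,0]]]'
```

```text
time: 3.08
position: [0.4422, 0.1742, 0.0076]
orientation: [3.14, 0.001, 2.737]
wrist_force: [-0.3, -1.3, 7.5]
gripper_width: 0.366
grasp_force: 30.0
```

```bash
python3 -m creep '[[1,[0,0,-0.02],[0,0,0]],[1,[0,0,-0.04],[0,0,0]],[1,[0,0,-0.04],[0,0,0]],[1,[-0.0395,0.0143,-0.018],[0,0,0]],[1,[-0.0395,0.0143,-0.018],[0,0,0]],[1,[-0.0395,0.0143,-0.018],[0,0,0]],[1,[-0.0395,0.0143,-0.018],[0,0,0]],[1,[0,0,0],[0,0,0]],[1,[0,0,0],[0,0,0]]]'
python3 - <<'E'
from plant import r
from h import *;import pickle
im=r.get_image('wrist');cv2.imwrite('pics/w3.png',im['pixels']);o=r.get_obs()
pickle.dump((im,o,r.get_image('scene'),r.get_image('side')),open('w3.pkl','wb'))
print(o['position'],o['orientation'])
E
```

```text
time: 4.2
position: [0.6078, 0.1642, 0.1777]
orientation: [-3.14, -0.002, 2.738]
wrist_force: [-0.8, -0.2, -1.3]
gripper_width: 0.368
grasp_force: 30.0
[0.60744439 0.16433178 0.17762496] [-3.14023815e+00 -2.30641964e-03  2.73830724e+00]
```

```bash
sleep 1
```

```text
(no output)
```

View pics/w3.png

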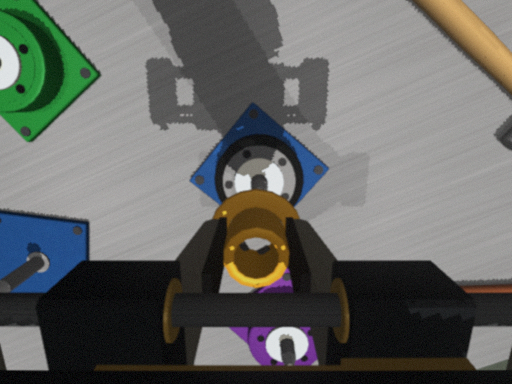

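The held nut sits at about (257,240) between the fingers, and the target hub is under it at (259,183), with the white partly hidden. I'll fit circles of known radius to both in their own planes.

```bash
cat >> h.py <<'E'
from scipy.optimize import least_squares
def circ(im,pts,z,R):
    X=np.array([plane(im,p,z)[:2] for p in pts]);f=lambda c:np.hypot(*(X-c).T)-R
    s=least_squares(f,X.mean(0)+[.002,0],loss='soft_l1',f_scale=.001);return s.x,np.abs(f(s.x)).mean(),len(X)
E
python3 - <<'E'
from h import *;import pickle
im,o,S,T=pickle.load(open('w3.pkl','rb'));z=o['position'][2]
c,k=blob(im,(0,0,120),(180,50,255),(225,150,295,190));h=cv2.convexHull(c)[:,0]
print('hubpts',h.tolist());h=[p for p in h if p[1]<184]
print('hub',circ(im,h,.046,.024))
c,k=blob(im,(8,80,40),(35,255,255),(200,180,310,300));h=c[:,0];h=np.array([p for p in h if p[1]<206])
top={}
for x,y in h: top[x]=min(y,top.get(x,999))
h=[(x,y) for x,y in top.items()]
print('nut',circ(im,h,z-.0076,.028),sorted(h)[::8]); print('tcp',o['position'])
E
```

```text
hubpts [[278, 151], [281, 153], [286, 158], [289, 162], [292, 168], [293, 171], [294, 175], [294, 186], [293, 189], [225, 189], [225, 169], [226, 167], [227, 166], [275, 151]]
hub (array([0.60085596, 0.17667969]), np.float64(0.004960185329081253), 11)
nut (array([0.60857097, 0.16328764]), np.float64(0.000302250443352281), 72) [(np.int32(221), np.int32(205)), (np.int32(229), np.int32(197)), (np.int32(237), np.int32(193)), (np.int32(245), np.int32(191)), (np.int32(253), np.int32(189)), (np.int32(261), np.int32(189)), (np.int32(269), np.int32(192)), (np.int32(277), np.int32(195)), (np.int32(285), np.int32(198))]
tcp [0.60744439 0.16433178 0.17762496]
```

Run:
```python
from h import *;import pickle
im,o,S,T=pickle.load(open('w3.pkl','rb'))
v=im['pixels'].max(2);print(v[172,214:306:3].tolist());print(v[150:192:2,248].tolist())
for t in (150,165,180):
    c,k=blob(im,(0,0,t),(180,60,255),(225,150,295,190))
    h=np.array([p for p in cv2.convexHull(c)[:,0] if p[1]<186]);print(t,cv2.boundingRect(c),circ(im,h,.046,.024))
a=im['pixels'][120:220,190:330];cv2.imwrite('pics/c3.png',cv2.resize(a,None,fx=5,fy=5,interpolation=cv2.INTER_CUBIC))
```

```text
[136, 31, 32, 64, 153, 153, 148, 103, 127, 132, 128, 130, 130, 130, 136, 131, 158, 210, 228, 229, 228, 230, 224, 156, 155, 156, 157, 48, 32, 33, 145]
[38, 21, 30, 26, 50, 91, 130, 131, 130, 132, 127, 132, 171, 223, 231, 231, 229, 230, 231, 228, 136]
150 (261, 152, 34, 38) (array([0.60563317, 0.17824886]), np.float64(0.0017862667078213268), 12)
165 (262, 163, 23, 27) (array([0.61214165, 0.16743084]), np.float64(0.002443203962473329), 10)
180 (262, 163, 22, 27) (array([0.61323224, 0.1684428 ]), np.float64(0.0026745646617287954), 9)
```

```bash
sleep 1
```

```text
(no output)
```

View pics/c3.png

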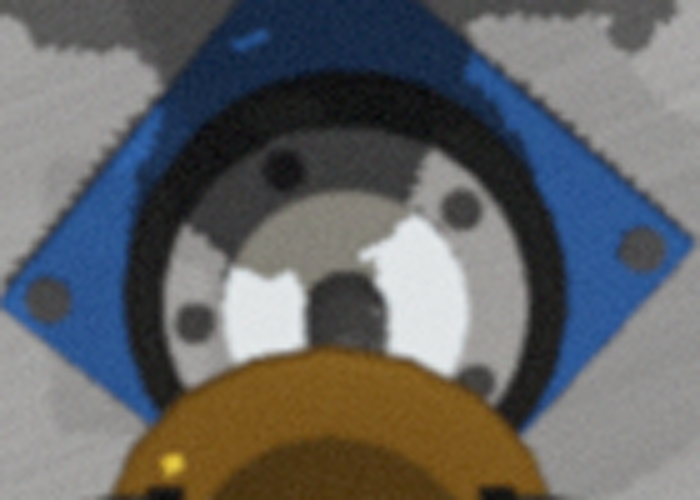

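The crop shows the hub's white half in the gripper's shadow. Its rim runs through (222,310), (348,190) and (468,310) in crop pixels, so I'll take rim points directly.

Run:
```python
from h import *;import pickle
im,o,S,T=pickle.load(open('w3.pkl','rb'))
P=np.array([(222,310),(230,270),(262,225),(300,200),(348,190),(400,203),(428,222),(450,255),(466,290),(468,330),(461,360)],float)
h=(P+.5)/5-.5+[190,120];print(circ(im,h,.046,.024))
# check: blue tyre-free second cue: plate outer tyre rim, z=.042 R=.045
Q=np.array([(128,290),(145,215),(180,150),(240,98),(345,70),(440,95),(505,140),(550,215),(565,290)],float)
print(circ(im,(Q+.5)/5-.5+[190,120],.042,.045))
D=o['position'];z=D[2]
print('axle tip',plane(im,np.array([348,300])/5+[190,120],.078))
```

```text
(array([0.60715289, 0.16669043]), np.float64(0.0002576819325422645), 11)
(array([0.60654901, 0.16707707]), np.float64(0.0009763630345452719), 9)
axle tip [0.59844207 0.17094227 0.078     ]
```

```bash
python3 -m creep '[[1,[0.0027,0.0025,0.039],[0,0,0]],[1,[0,0,0.039],[0,0,0]],[1,[0,0,0],[0,0,0]],[1,[0,0,0],[0,0,0]]]'
python3 - <<'E'
from plant import r
from h import *;import pickle
S,T=r.get_image('scene'),r.get_image('side');o=r.get_obs();print(o['position'])
pickle.dump((S,T,o),open('w4.pkl','wb'))
a=cv2.resize(S['pixels'][120:220,280:380],None,fx=4,fy=4,interpolation=2);b=cv2.resize(T['pixels'][90:190,205:305],None,fx=4,fy=4,interpolation=2)
cv2.imwrite('pics/c4.png',np.hstack([a,b]))
E
```

```text
time: 4.85
position: [0.6083, 0.1678, 0.1019]
orientation: [3.141, 0.001, 2.738]
wrist_force: [0.6, -0.0, -1.0]
gripper_width: 0.367
grasp_force: 30.0
[0.60891149 0.16794956 0.10259379]
```

```bash
sleep 1
```

```text
(no output)
```

View pics/c4.png

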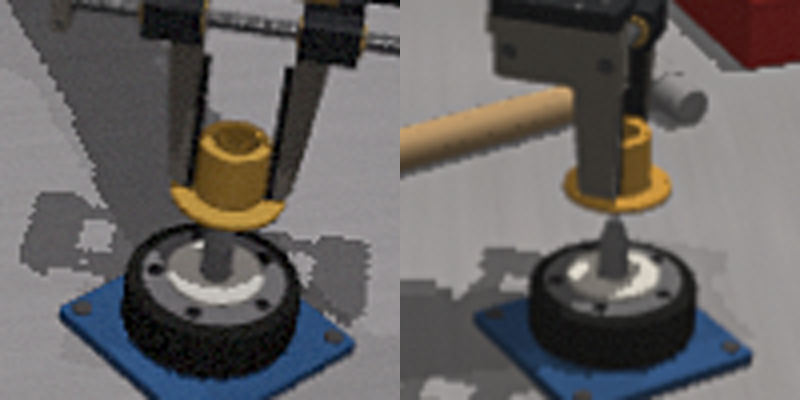

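Both views show the nut level just above the axle tip: flange centre at about (337,169) in scene and (259,136) in side. I'll check the alignment numerically with each camera.

Run:
```python
from h import *;import pickle
S,T,o=pickle.load(open('w4.pkl','rb'));d=pickle.load(open('d.pkl','rb'));z=o['position'][2]-.0076
for n,im,nb,hb in(('scene',S,(315,140,360,185),(312,172,355,202)),('side',T,(240,110,280,150),(238,142,280,170))):
    c,k=blob(im,(8,90,50),(35,255,255),nb)
    ys,xs=np.nonzero(k);b=[(x,ys[xs==x].max()+.5) for x in np.unique(xs)]
    c2,_=blob(d[n],(0,0,150),(180,60,255),hb)
    ys2,xs2=np.nonzero(_);b2=[(x,ys2[xs2==x].max()+.5) for x in np.unique(xs2)]
    N,H=circ(im,b[2:-2],z,.028),circ(d[n],b2[2:-2],.046,.024);print(n,N,H,(N[0]-H[0])*1e3)
print(o['position'])
```

```text
scene (array([0.60910636, 0.16547853]), np.float64(0.0005598058370613348), 24) (array([0.60906427, 0.16476994]), np.float64(0.0006709281752879751), 20) [0.04209196 0.70858731]
side (array([0.61190356, 0.17340517]), np.float64(0.007165095903247312), 29) (array([0.61008873, 0.16912487]), np.float64(0.007892046838569986), 35) [1.81483474 4.28029621]
[0.60891149 0.16794956 0.10259379]
```

Scene agrees within 0.7 mm. By eye, side puts the nut about 1 mm too far in +x. I'll trim slightly and lower it to just above where the teeth touch.

```bash
python3 -m creep '[[1,[0.0005,-0.0007,0.008],[0,0,0]],[1,[0,0,0.008],[0,0,0]],[1,[0,0,0.007],[0,0,0]],[1,[0,0,0.006],[0,0,0]],[1,[0,0,0],[0,0,0]]]'
```

```text
time: 5.58
position: [0.607, 0.1671, 0.071]
orientation: [-3.141, -0.0, 2.738]
wrist_force: [0.7, 0.4, -0.9]
gripper_width: 0.365
grasp_force: 30.0
```

```bash
python3 -m creep '[[1,[0,0,0.003],[0,0,0]],[1,[0,0,0.003],[0,0,0]],[1,[0,0,0],[0,0,0]]]'
```

```text
time: 5.95
position: [0.6074, 0.1671, 0.0657]
orientation: [3.141, 0.001, 2.738]
wrist_force: [1.2, 0.5, -0.0]
gripper_width: 0.369
grasp_force: 30.0
```

```bash
python3 -m creep '[[1,[0,0,0.003],[0,0,0]],[1,[0,0,0.002],[0,0,0]],[1,[0,0,0],[0,0,0]]]'
```

```text
time: 6.32
position: [0.6071, 0.1671, 0.0602]
orientation: [-3.142, 0.0, 2.738]
wrist_force: [1.4, -0.0, -1.1]
gripper_width: 0.364
grasp_force: 30.0
```

There's no press force where the teeth should bite, so I'm looking before going further.

Run:
```python
from plant import r
from h import *
S,T,W=r.get_image('scene'),r.get_image('side'),r.get_image('wrist')
a=cv2.resize(S['pixels'][130:215,285:375],(423,400),interpolation=2);b=cv2.resize(T['pixels'][100:190,210:290],(356,400),interpolation=2)
cv2.imwrite('pics/c5.png',np.hstack([a,b]))
o=r.get_obs();print(o['wrist_force'],o['position'])
```

```text
[ 1.46136037  0.56171846 -0.7857001 ] [0.60702455 0.16708158 0.06043041]
```

```bash
sleep 1
```

```text
(no output)
```

View pics/c5.png

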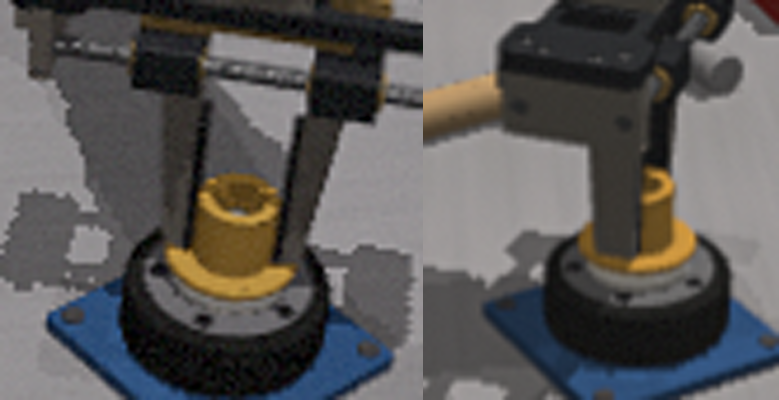

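The nut is over the axle, with the tip visible in the bore at crop (238,205), and the flange is still several mm above the hub. Continuing the press.

```bash
python3 -m creep '[[1,[0,0,0.002],[0,0,0]],[1,[0,0,0.002],[0,0,0]],[1,[0,0,0],[0,0,0]]]'
```

```text
time: 6.85
position: [0.607, 0.1671, 0.0564]
orientation: [-3.142, -0.0, 2.738]
wrist_force: [1.8, 0.7, -1.2]
gripper_width: 0.368
grasp_force: 30.0
```

```bash
python3 -m creep '[[1,[0,0,0.002],[0,0,0]],[1,[0,0,0.0015],[0,0,0]],[1,[0,0,0],[0,0,0]]]'; python3 -c "
from plant import r;o=r.get_obs();print(o['wrist_force'],o['position'])"
```

```text
time: 7.22
position: [0.6072, 0.167, 0.0536]
orientation: [3.141, 0.0, 2.738]
wrist_force: [1.3, -0.0, 4.0]
gripper_width: 0.368
grasp_force: 30.0
[ 1.27586279 -0.02353031  4.04963837] [0.60718455 0.16703791 0.05363682]
```

```bash
python3 -m creep '[[1,[0,0,0.0015],[0,0,0]],[1,[0,0,0.001],[0,0,0]],[1,[0,0,0],[0,0,0]]]'
python3 - <<'E'
from plant import r
from h import *
S,T=r.get_image('scene'),r.get_image('side')
a=cv2.resize(S['pixels'][130:215,285:375],(423,400),interpolation=2);b=cv2.resize(T['pixels'][100:190,210:290],(356,400),interpolation=2)
cv2.imwrite('pics/c6.png',np.hstack([a,b]))
E
```

```text
time: 7.6
position: [0.6073, 0.1671, 0.0534]
orientation: [3.141, -0.0, 2.738]
wrist_force: [-4.8, -2.2, 19.5]
gripper_width: 0.369
grasp_force: 30.0
```

```bash
sleep 1
```

```text
(no output)
```

View pics/c6.png

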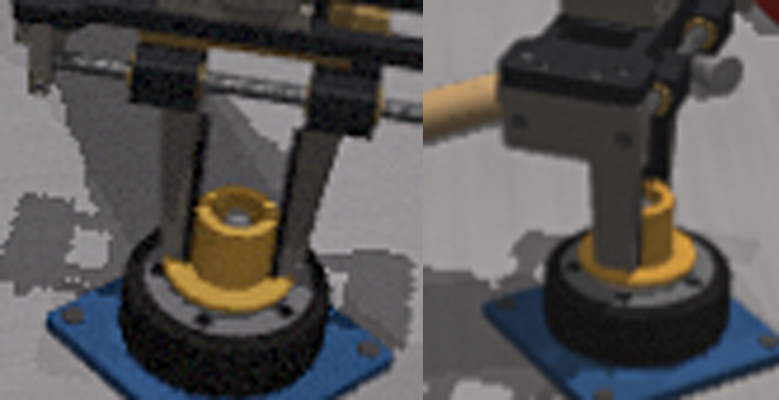

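The nut now looks flat on the hub, with the axle tip near the top of the bore at crop (238,215). The measured height matches fully home (0.0534 against 0.0536) at 19.5 N. I'll press slightly more to confirm the stop is hard.

```bash
python3 -m creep '[[1,[0,0,0.001],[0,0,0]],[1,[0,0,0.0005],[0,0,0]],[1,[0,0,0],[0,0,0]]]'
```

```text
time: 8.07
position: [0.6073, 0.1671, 0.0534]
orientation: [3.14, -0.0, 2.737]
wrist_force: [-8.4, -2.4, 28.3]
gripper_width: 0.367
grasp_force: 30.0
```

Hard stop: the height did not change at 28 N. Relaxing the press, opening and backing off.

```bash
python3 -m creep '[[1,[0,0,-0.0035],[0,0,0]],[-0.3,[0,0,0],[0,0,0]],[-0.3,[0,0,0],[0,0,0]],[-0.3,[0,0,0],[0,0,0]],[-0.3,[0,0,-0.01],[0,0,0]],[-0.3,[0,0,-0.04],[0,0,0]],[-0.3,[0,0,-0.05],[0,0,0]],[-0.3,[0,0,-0.05],[0,0,0]],[-0.3,[0,0,0],[0,0,0]],[-0.3,[0,0,0],[0,0,0]]]'
python3 - <<'E'
from plant import r
from h import *;import pickle
S,T,W=r.get_image('scene'),r.get_image('side'),r.get_image('wrist');pickle.dump((S,T,W),open('w7.pkl','wb'))
d=pickle.load(open('d.pkl','rb'))
c,k=blob(S,(8,90,50),(35,255,255),(310,150,360,205));c2,k2=blob(T,(8,90,50),(35,255,255),(238,120,280,180))
for n,im,kk in(('scene',S,k),('side',T,k2)):
    ys,xs=np.nonzero(kk);b=[(x,ys[xs==x].max()+.5) for x in np.unique(xs)];print(n,circ(im,b[2:-2],.046,.028))
    u,v=(xs.min()+xs.max())/2,np.mean([y for y in np.unique(ys) if np.ptp(xs[ys==y])>=np.ptp(xs)-1]);print((u,v));globals()[n]=(u,v)
print(tri((S,scene),(T,side)))
a=cv2.resize(S['pixels'][130:215,285:375],(423,400),interpolation=2);b=cv2.resize(T['pixels'][100:190,210:290],(356,400),interpolation=2)
cv2.imwrite('pics/c7.png',np.hstack([a,b]))
E
```

```text
time: 9.32
position: [0.6065, 0.1671, 0.2024]
orientation: [-3.141, -0.001, 2.738]
wrist_force: [-0.6, 0.1, 0.1]
gripper_width: 0.647
grasp_force: 0.0
scene (array([0.607     , 0.16520072]), np.float64(0.00081574546837193), 24)
(np.float64(333.5), np.float64(186.0))
side (array([0.60956688, 0.17132599]), np.float64(0.02457835866042879), 30)
(np.float64(254.5), np.float64(nan))
(array([nan, nan, nan]), np.float64(nan))
  return _methods._mean(a, axis=axis, dtype=dtype,
  ret = ret.dtype.type(ret / rcount)
```

```bash
sleep 1
```

```text
(no output)
```

View pics/c7.png

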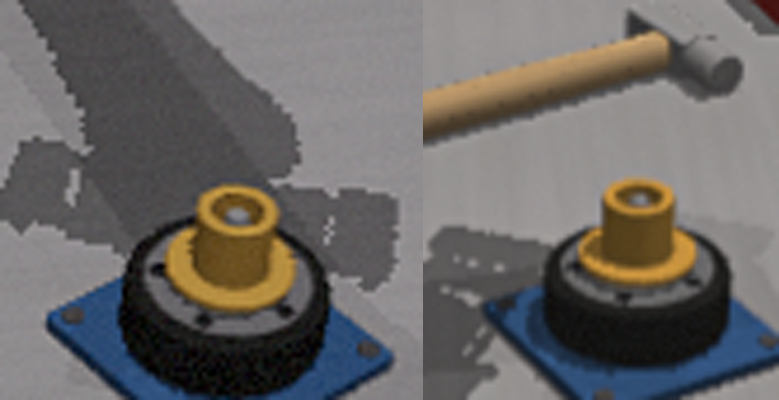

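The nut stands flat on the hub in both views, with the axle tip in the bore. One quick height check follows, with the hammer handle excluded from the mask.

Run:
```python
from h import *;import pickle
S,T,W=pickle.load(open('w7.pkl','rb'))
q=[]
for im,b in((S,(310,165,360,205)),(T,(240,139,280,170))):
    c,k=blob(im,(8,90,50),(35,255,255),b);ys,xs=np.nonzero(k)
    q.append(((xs.min()+xs.max())/2,np.mean([y for y in np.unique(ys) if np.ptp(xs[ys==y])>=np.ptp(xs)-1])))
    # top-of-nut row
    print(q[-1],ys.min(),ys.max())
print(tri((S,q[0]),(T,q[1])))
```

```text
(np.float64(333.5), np.float64(186.0)) 169 196
(np.float64(258.0), np.float64(156.5)) 140 164
(array([0.61018702, 0.16426752, 0.05096342]), np.float64(0.00040633016820761434))
```

The flange reads 3.8 mm above the measured hub face, the same as it read above the bench, so it is fully seated. Handing in.

```bash
python3 -c "
from plant import r;print(r.sign_off())"
```

```text
the job is handed in; nothing more can be done
None
```

The yellow push nut is pressed fully home against the white hub of the wheel on the blue plate and released; the bare axle and black collar were not touched, and the job was handed in at about 9.5 s (limit 38 s).

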